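Unload the specimen carrier from the contact fixture

ROBOT

A 6-joint arm with a two-finger parallel gripper is mounted at the origin on a cart in front of the work surface, level with it; the furniture and walls round the work are solid. World frame = base frame: x ahead of the robot, y to its left, z up, the work surface at z = 0. Lengths are in mm, angles in rad, forces in N, time in s.
With the tool pointing down it reaches from about 350 to 975 mm from the base axis. Payload 7.1 kg.
Tool frame: the origin (TCP) lies between the finger pads; the fingertips stand 14 mm ahead of it and the grasp point (between the pads) lies 5 mm behind it; z points along the fingers, y is the line along which they close (so a half turn about z gives the same grasp; the last joint's range is limited). The gripper opens to 88 mm and grips with 3 to 60 N. Pads are 20 mm wide; open, the fingers measure 115 mm over their backs; the gripper's body (75 mm by 178 mm) begins 61 mm behind the grasp point.
Start: joints at [1.133, 0.423, 1.63, -0, 1.089, -0.019], TCP at [254.133, 570.983, 236.675] pointing down, gripper open.
Joint ranges: [-3, 3], [-0.9, 2.11], [0.09, 2.58], [-1.31, 4.45], [0.11, 2.69], [-2.54, 2.54]. Speed limits (rad/s): [2.39, 2.39, 3.01, 3.14, 3.14, 3.14].

INTERFACE

Orientations are given as a rotation vector (axis times angle).
In Python, from workcell import ctrl gives the robot as it stands. The module is installed in compiled form; this text tells all that it offers.
- The arm moves only by the tool servo_tool, never from a script. Its argument "plan" is a list of rows, each a list of 3 entries, a list of its own where there are three numbers: the closure, from 0 (fully open) to 1 (shut), then the shift along the world's x, y, z in mm, then the turn about the world's z in degrees. In form: [[hand, [x, y, z], yaw], ...]. A call has 1 to 10 rows; each row is the pose to reach, as a shift and turn from the pose commanded when the call began; what a row does not reach only later rows make up. A row lasts 1/12 s, in which the tool goes at most 41.7 mm and 7.16 degrees, less where a joint would pass 70% of its speed; a pose out of reach is approached as far as the arm can. A call with a gripper value outside its range is refused whole. The fingers move at their own pace and stop on an object; the grip force is fixed at half the most. Time passes only in rows, so rows that repeat a pose let the fingers close. It gives the time, the measured TCP pose, the force, the opening and the grip force at its end, in the units of the state.
- ctrl.get_obs(): the state, without advancing time (a new reading comes with each control period).
- ctrl.get_image(name): name is "scene" or "top"; returns the picture (384x512x3 uint8, blue, green, red); there is no depth.
- ctrl.camera_info(name): a dict with "fovy" (degrees; the focal length in pixels is half the picture's height over the tangent of half this angle, whatever the lens; pixels are square), "cx", "cy" (the principal point, pixels), "k1" (the pictures are not rectified: a ray, as slopes to the right and down, at radius r is drawn at 1 + k1 r^2 times it, then the intrinsics apply), "rvec" (rotation vector, rad) and "tvec" (3), from world to camera coordinates, as OpenCV has them. Camera axes: x right, y down, z forward; pixel columns grow to the right and rows downward; lengths in mm; the calibration is good to about 2 mm. A picture is of the moment at which its call begins. camera_info takes no time and is no camera call.
- ctrl.close_job(): hands the job in; it is judged then, once.
The state is a dict: "t": time; "qpos": joint angles; "qvel": joint speeds; "joint_torque": joint torques, N m; "ee_pos": TCP position; "orientation": TCP orientation; "ft_force": force on the tool from outside, world axes, zero at the start; "moment": the same for the moment, N m; "width": finger opening in mm; "grasp_force": force on a finger pad.
Only numpy, scipy, OpenCV 4.12 (cv2) and the standard library are available. Lean on these libraries where they do the work, as an engineer would, in place of code of your own. Each camera call takes 0.05 s, during which the arm holds its last target. There are 200 camera calls.

TASK

The measurement is over: take the white specimen carrier out of the contact fixture and lay it flat, specimen side up, inside the grey steel tray. The carrier's back end is caught under the steel lip: slide the carrier away from the lip, against the sprung contacts, until you feel it come up against the firm stop, then tip its back end up past the lip and draw it out. Do not force it or drop it, and leave the other loose things where they are.

Things in the scene. Friction and masses are not known exactly. Their poses are not given: they have to be found in the camera images.
- carrier: Specimen carrier, loose, 0.1-0.2 kg: white block 54 wide (y), 18 mm high, green disc in a brass ring on top. Origin: centre of its underside, z up. Block x = -28 to +36 mm; in front (-x) a nose 32 wide, 6 high, to x = -52; behind (+x) a tail tongue 44 wide, 8 high, to x = +52, both level with the underside. Grip from above across the 54 mm at x = 0: those flat sides are open down to the bed.
- fixture: Contact fixture, fixed: dark steel base 164 x 90 mm. Origin: under its middle; -x front (contacts), +x rear (lip); bed at z = 20 mm. At home the carrier's origin is at (0, 0, 20), axes alike. Guide cheeks, 6 mm over the bed, at x = 20 to 36 mm, |y| = 28.5 to 34.5. A steel hold-down frame, which carries the lip and two stop ears, is clamped round it. More than 50 N on stop, lip or slot is damage.
- wall_foot (a point): On the bed at the foot of the end wall behind the carrier's tail (fixture x = 52.6, y = 0, z = 20 mm). The frame's lip, 100 wide, 4 thick, underside 9.5 and top 13.5 mm over the bed, overhangs the tail. It is clamped anew each time, so the lip covers 4.5 to 10.5 mm of the tail. When the carrier's block meets the frame's stop ears (5 high, at |y| 18 to 50), the tail is 2 mm clear of the lip.
- slot_mouth (a point): Middle of the lower edge of the slot's mouth in the black contact block (fixture x = -48, y = 0, z = 20 mm). Slot 35 wide, 12 high, 18 deep; block 60 wide, top 15.5 over the bed. The nose is always 4 mm or more inside: no straight lift. Sprung contacts push it toward the lip: 5 N at home, 0.8 N more per mm. The firm stop, 6.5 to 12.5 mm from home, must be felt. Let go, the carrier springs back.
- nose_tip (a point): Middle of the carrier's front lower edge (carrier x = -52, z = 0), the pivot for tipping once it is at the stop: the slot allows up to 0.3 rad, back end up; from 0.17 rad the tail is above the lip and the carrier can be drawn back and up along its own tilted length, clear of the slot after 18 mm. Axes as the carrier's.
- tray: Shallow grey painted steel tray, fixed, empty. Origin: centre of its underside. Inside x = -54 to +54, y = -116 to +116 mm; floor 2 mm, rim 16 to 18 mm above the origin. The carrier, 104 mm long, goes in best with its length along the tray's y.
- guard_ring: Bystander: brass ring, 68 mm across, 9 mm high, lying loose; origin under its centre.
- weight_knob: Bystander: small brass knobbed weight, 25 mm across, 34 mm high, standing loose; origin under its centre.
- multimeter: Bystander: dark hand multimeter lying on its back, 155 (x) x 76 x 47 mm, loose; origin under its centre.
Not all that is in view belongs to the job. Leave any purple look-alike of the carrier alone.

How it is judged:
By the outcome, as a careful person would: the job done as asked, in the order asked, and still so for the second after the job is handed in, with the robot touching nothing.
It also fails if it takes over 45 s, if anything falls off the work surface, if the arm or the gripper's body presses on something with over 40 N, if the wrist force passes 120 N, or if a joint passes its speed limit or range.

## Working session

There is one attempt and no reset: what is moved stays moved. The work goes in short steps, Python scripts to look and compute and a tool call to move; the robot and the scene stay as the last step left them, time stands still between calls to the robot, and variables do not carry over. Pictures are saved under pics/ and viewed, at most 10 in all, crops included, and the job is handed in when it is done.

Besides the shell and the picture viewer there is one more tool, called after ">>>" as name([rows], argument=value, ...), one row to a line, values as JSON. servo_tool: Moves the arm, as the interface text tells. Its arguments: {"type":"object","properties":{"plan":{"type":"array"}},"required":["plan"]}

```bash
mkdir -p pics; cat > h.py <<'E'
import numpy as np, cv2
from workcell import ctrl
def cam(n):
    c=ctrl.camera_info(n); f=192/np.tan(np.radians(c['fovy'])/2)
    R=cv2.Rodrigues(np.array(c['rvec'],float))[0]; t=np.array(c['tvec'],float).ravel()
    K=np.array([[f,0,c['cx']],[0,f,c['cy']],[0,0,1.]]); D=np.array([c['k1'],0,0,0,0.])
    return K,D,R,t
def ray(n,uv):
    K,D,R,t=cam(n); p=cv2.undistortPoints(np.array(uv,float).reshape(-1,1,2),K,D).reshape(-1,2)
    d=np.c_[p,np.ones(len(p))]@R; return -R.T@t,d
def onz(n,uv,z):
    o,d=ray(n,uv); return o+d*((z-o[2])/d[:,2])[:,None]
def proj(n,P):
    K,D,R,t=cam(n); return cv2.projectPoints(np.array(P,float).reshape(-1,1,3),cv2.Rodrigues(R)[0],t,K,D)[0].reshape(-1,2)
E
python3 - <<'E'
from h import *
ims=[ctrl.get_image(n) for n in("scene","top")]
for n,i in zip(("scene","top"),ims):
    cv2.imwrite(f"pics/{n}0.png",i); K,D,R,t=cam(n); print(n,K[0,0],D[0],-R.T@t,R[2])
    cv2.imwrite(f"pics/{n}0b.png",cv2.resize(i,(800,600),interpolation=cv2.INTER_CUBIC))
o=ctrl.get_obs();print({k:np.round(o[k],3) for k in o})
E
```

```text
scene 482.50855039292384 -0.034806712017259676 [  75.11073839 -606.74002346 1079.15550481] [ 0.3412893   0.5807773  -0.73906654]
top 489.8462637095975 -0.1092682433617601 [ 215.56525952  196.38010208 1627.52198421] [ 0.20285509  0.00469405 -0.97919752]
{'t': np.float64(0.1), 'qpos': array([ 1.133,  0.424,  1.631, -0.   ,  1.089, -0.019]), 'qvel': array([ 0.001, -0.001, -0.003,  0.001, -0.   ,  0.001]), 'joint_torque': array([ 1.0000e-03, -5.4561e+01, -2.7432e+01,  6.4000e-02,  1.9000e-02,
       -0.0000e+00]), 'ee_pos': array([253.953, 570.557, 235.983]), 'orientation': array([-6.530e-01, -3.073e+00,  2.000e-03]), 'ft_force': array([-0.358, -0.597, -0.16 ]), 'moment': array([-0.019, -0.036,  0.03 ]), 'grasp_force': np.float64(0.0), 'width': np.float64(87.664)}
```

View pics/scene0b.png

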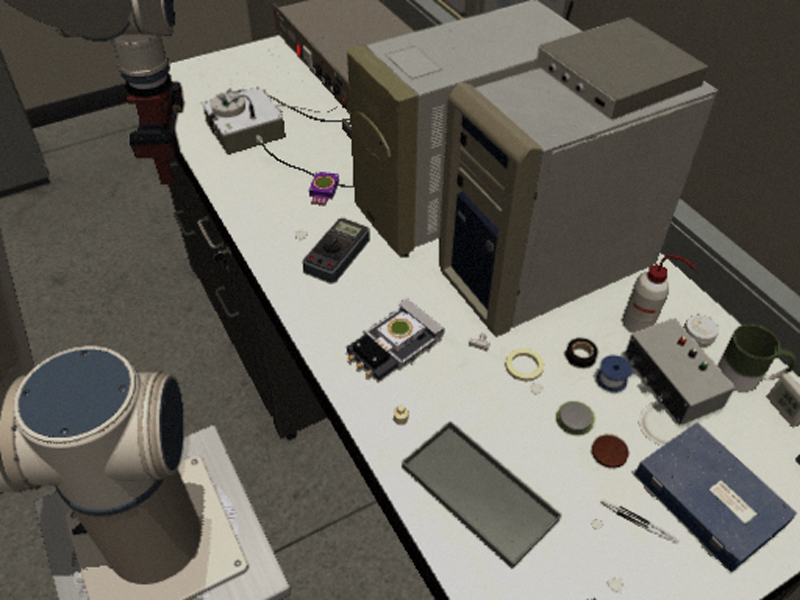

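View pics/top0b.png

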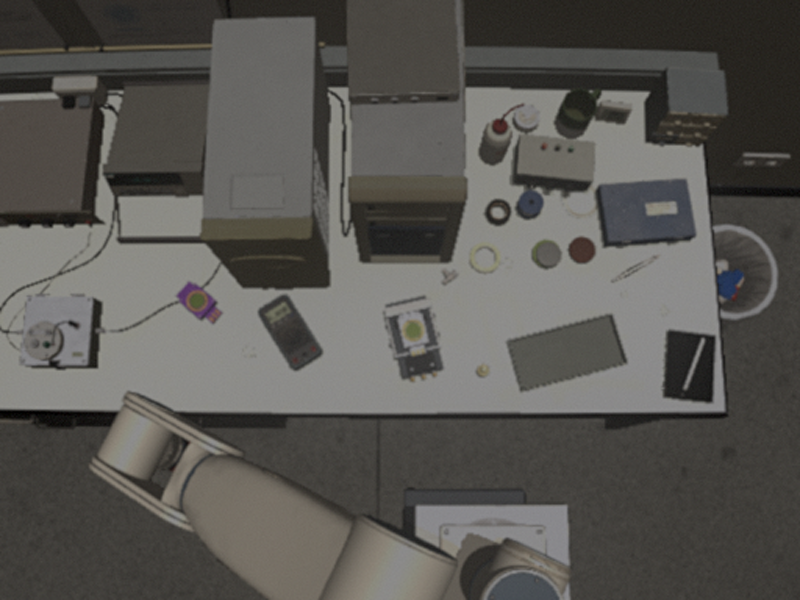

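Candidates (800×600 views): a white block with a green disc in the dark fixture (scene 400,328; top 413,330), and a purple look-alike on a cable (scene 323,185; top 197,300). The white and grey instrument box (scene 240,118) has no disc, so it doesn't fit. I choose the white one in the fixture, and I'll check it in a close crop.

```bash
python3 - <<'E'
from h import *
a=cv2.imread("pics/scene0.png")[185:250,215:290]; b=cv2.imread("pics/top0.png")[183:250,235:295]
a=cv2.resize(a,(400,347),interpolation=cv2.INTER_CUBIC);s=400/75
b=cv2.resize(b,(400,447),interpolation=cv2.INTER_CUBIC)
c=np.zeros((447,800,3),np.uint8);c[:347,:400]=a;c[:,400:]=b;cv2.imwrite("pics/crop1.png",np.clip(c*1.3,0,255).astype(np.uint8))
E
```

```text
(no output)
```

View pics/crop1.png

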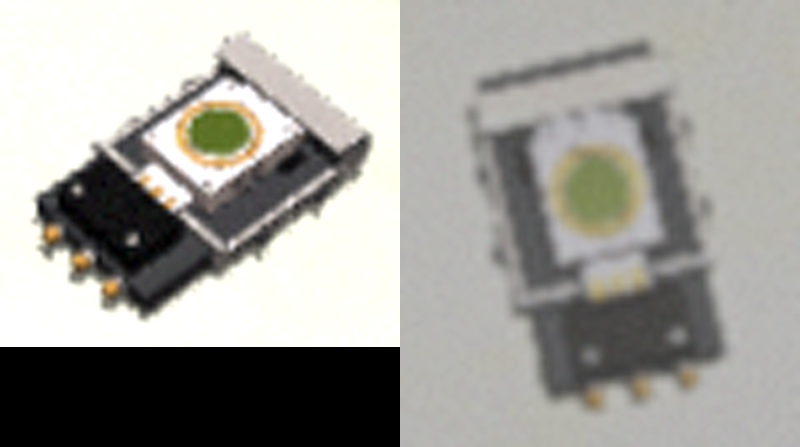

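The left crop confirms the choice: a white block with a green disc in a brass ring, nose in the black contact block (lower left), tail under the grey lip (upper right). Next I measure the pose.

```bash
python3 - <<'E'
from h import *
def tri(u,v):
    o1,d1=ray("scene",[u]);o2,d2=ray("top",[v]);d1=d1[0];d2=d2[0]
    s=np.linalg.lstsq(np.c_[d1,-d2],o2-o1,rcond=None)[0];p,q=o1+s[0]*d1,o2+s[1]*d2
    return (p+q)/2,np.linalg.norm(p-q)
cen={}
for n,(x0,y0,x1,y1) in {"scene":(240,195,275,225),"top":(250,195,280,230)}.items():
    im=cv2.imread(f"pics/{n}0.png");h=cv2.cvtColor(im,cv2.COLOR_BGR2HSV)
    def comp(m):
        mm=np.zeros_like(m);mm[y0:y1,x0:x1]=m[y0:y1,x0:x1];return mm
    g=comp(cv2.inRange(h,(32,90,30),(70,255,255)))
    k=cv2.moments(g,True);c=(k['m10']/k['m00'],k['m01']/k['m00']);cen[n]=c
    print(n,"green",np.round(c,2),k['m00'],onz(n,[c],38)[0].round(1))
    g2=h[...,2]
    # white top + disc/ring hole filled
    for th in ((200,215,230) if n=="scene" else (120,130,140)):
        w=np.zeros_like(g2);w[183:250,215:290]=((g2>th)&(h[...,1]<60))[183:250,215:290]*255
        w=w|g; 
        nl,lab,st,ct=cv2.connectedComponentsWithStats(comp(w) if 0 else w,connectivity=4)
        # component nearest to disc
        best=[i for i in range(1,nl) if 80<st[i,4]<1600]
        for i in best:
            cs=cv2.findContours((lab==i).astype(np.uint8),cv2.RETR_EXTERNAL,cv2.CHAIN_APPROX_NONE)[0][0].reshape(-1,2)
            if cv2.pointPolygonTest(cs.reshape(-1,1,2).astype(np.float32),c,False)<0: continue
            P=onz(n,cs,38)[:,:2];r=cv2.minAreaRect(P.astype(np.float32));print(th,st[i],r,cv2.boxPoints(r).round(1).tolist())
print(tri(cen["scene"],cen["top"]))
S=lambda p:[[215+x/5.3333-.4,185+y/5.3333-.4] for x,y in p]
T=lambda p:[[235+(x-400)/6.6667-.4,183+y/6.6667-.4] for x,y in p]
print("scene block corners FL,BL,BR,FR",onz("scene",S([(145,135),(215,80),(303,130),(210,190)]),38).round(1).tolist())
print("top block corners FL BL BR FR",onz("top",T([(560,264),(533,122),(635,108),(663,254)]),38).round(1).tolist())
print("lip top back L,R, front L,R (scene)",onz("scene",S([(222,38),(370,135),(218,65),(350,150)]),33.5).round(1).tolist())
print("lip top view",onz("top",T([(476,97),(668,72),(480,128),(672,98)]),33.5).round(1).tolist())
print("front base L,R",onz("top",T([(550,395),(722,355)]),20).round(1).tolist())
# tray
for n in("scene","top"):
    sc=1.5625
    q={"scene":[(450,423),(559,516),(513,565),(403,464)],"top":[(508,343),(612,315),(627,358),(522,390)]}[n]
    print("tray",onz(n,[(x/sc,y/sc) for x,y in q],17).round(1).tolist())
E
```

```text
scene green [255.65 209.21] 71.0 [511.7 166.1  38. ]
top green [264.03 211.  ] 36.0 [511.8 164.3  38. ]
(array([511.13039998, 164.45020972,  40.10952695]), np.float64(0.5359488435612126))
scene block corners FL,BL,BR,FR [[476.1, 182.7, 38.0], [527.6, 198.9, 38.0], [551.4, 145.3, 38.0], [488.2, 133.2, 38.0]]
top block corners FL BL BR FR [[474.3, 182.1, 38.0], [545.7, 195.8, 38.0], [553.0, 145.0, 38.0], [479.5, 131.4, 38.0]]
lip top back L,R, front L,R (scene) [[547.9, 227.6, 33.5], [583.0, 128.3, 33.5], [536.3, 211.2, 33.5], [568.3, 124.5, 33.5]]
lip top view [[559.2, 224.3, 33.5], [572.5, 128.4, 33.5], [543.4, 222.2, 33.5], [559.2, 126.4, 33.5]]
front base L,R [[411.6, 186.7, 20.0], [431.9, 101.5, 20.0]]
tray [[492.2, -42.8, 17.0], [549.7, -266.6, 17.0], [444.2, -295.8, 17.0], [385.9, -72.4, 17.0]]
tray [[487.7, -40.2, 17.0], [549.9, -268.4, 17.0], [455.9, -296.3, 17.0], [387.1, -67.6, 17.0]]
```

```bash
python3 - <<'E'
from h import *
def tri(u,v):
    o1,d1=ray("scene",[u]);o2,d2=ray("top",[v]);d1=d1[0];d2=d2[0]
    s=np.linalg.lstsq(np.c_[d1,-d2],o2-o1,rcond=None)[0];p,q=o1+s[0]*d1,o2+s[1]*d2
    return (p+q)/2,np.linalg.norm(p-q)
S=lambda x,y:[215+x/5.3333-.4,185+y/5.3333-.4]
T=lambda x,y:[235+(x-400)/6.6667-.4,183+y/6.6667-.4]
P={}
for k,a,b in [("pinL",(52,232),(595,398)),("pinM",(80,260),(640,388)),("pinR",(111,290),(688,377)),
  ("scrL",(77,189),(590,355)),("scrR",(133,239),(678,335)),("disc",(220,131),(596,190)),("ringL",(183,132),(550,192))]:
    p,e=tri(S(*a),T(*b));P[k]=p;print(k,p.round(1),e.round(1))
y=lambda d:np.arctan2(d[1],d[0])
print("yaw pins",y(P["pinL"]-P["pinR"])-np.pi/2,"scr",y(P["scrL"]-P["scrR"])-np.pi/2,"disc-pinM",y(P["disc"]-P["pinM"]),"disc-scr",y(P["disc"]-(P["scrL"]+P["scrR"])/2))
# white block from top image: bright low-sat pixels relative to dark bed, restricted to box near disc
im=cv2.imread("pics/top0.png");h=cv2.cvtColor(im,cv2.COLOR_BGR2HSV);v=h[...,2]
print(v[196:228,252:278])
o=ctrl.get_obs()
R=cv2.Rodrigues(np.array(o["orientation"]))[0];print("tool y",R[:,1],"x",R[:,0])
E
```

```text
pinL [410.8 164.3  15.4] 0.1
pinM [416.  142.   13.6] 0.2
pinR [421.7 118.1  12. ] 0.3
scrL [428.6 167.4  37.4] 1.3
scrR [438.8 124.2  37.4] 1.2
disc [511.2 164.4  40.1] 0.4
ringL [508.4 188.6  18.5] 11.3
yaw pins 0.2316720415004605 scr 0.23067122336136148 disc-pinM 0.2309311092092844 disc-scr 0.23506899502201375
[[136 137 137 139 141 142 142 140 142 140 140 141 140 141 141 141 141 141
  140 137 133 123 118 121 131 139]
 [142 142 143 141 139 142 140 142 141 142 141 141 140 140 138 135 127 120
  117 116 102  88  93 114 130 139]
 [142 140 144 140 143 143 141 141 139 138 137 136 131 123 123 118  99  79
   72  73  68  70  93 121 138 140]
 [141 142 141 138 138 139 140 135 125 121 130 135 127 116 113 110  91  73
   64  64  66  69  83 114 134 137]
 [140 139 135 129 125 127 133 134 120 114 123 139 140 135 132 131 117  99
   81  68  66  68  74 107 126 123]
 [118 115 111 111 117 122 135 140 138 131 131 141 143 141 138 139 138 128
  102  69  63  67  74 108 121 108]
 [ 77  73  74 107 129 130 138 143 144 138 134 142 145 144 144 143 142 134
  112  67  57  67  75  99 119 111]
 [ 61  62  81 114 133 
[... 2100 characters left out ...]
31 139 138 136 140 142
  139 121  95  96 105 112 117 119]
 [113  85  68  74  70  69  67  73  68  75 108 135 142 142 143 143 142 141
  141 127 109 105 113 115 109  91]
 [122  99  76  72  70  68  70  73  72  78 112 134 143 142 141 143 141 140
  141 132 108  84  79  77  77  73]
 [121 108  77  75  75  78  88  98 104  96 108 135 143 139 139 137 140 135
  125 118 100  71  58  61  61  67]
 [115 113  97  98 105 104 115 120 117 104  98 123 137 131 124 122 116 110
   95  81  71  60  55  55  56  65]
 [116 122 114 117 117 112 114 109  91  76  77  98 112 104  89  81  72  70
   60  54  55  55  55  58  59  60]]
tool y [ 0.40657857  0.91361478 -0.00138027] x [-9.13615660e-01  4.06578928e-01 -2.19352873e-05]
```

>>> servo_tool([
  [0, [20, -33, 0], 4],
  [0, [40, -65, 0], 8],
  [0, [60, -98, 0], 12],
  [0, [80, -130, 0], 16],
  [0, [101, -163, 0], 20],
  [0, [122, -195, 0], 24],
  [0, [143, -228, 0], 28],
  [0, [163, -260, 0], 32],
  [0, [183, -293, 0], 36],
  [0, [203, -325, 0], 37.3],
])

```text
t: 0.93
ee_pos: [457.6, 244.1, 236.5]
orientation: [0.37, -3.119, 0.0]
ft_force: [0.3, 0.5, -0.3]
width: 87.9
grasp_force: 0.0
```

```bash
python3 - <<'E'
from h import *
print("tower foot",onz("scene",[(495/1.5625,328/1.5625)],0).round())
o=ctrl.get_obs();print(o["ee_pos"],o["qpos"]);R=cv2.Rodrigues(np.array(o["orientation"]))[0];print(np.arctan2(R[1,1],R[0,1]))
E
```

```text
tower foot [[684. 105.   0.]]
[457.58149701 244.07274526 236.52585509] [ 4.67088824e-01  2.67714063e-01  1.86318242e+00 -6.17053461e-05
  1.01110291e+00 -1.33955708e+00]
1.806678706473457
```

>>> servo_tool([
  [0, [20, -32, -20], 0],
  [0, [40, -64, -40], 0],
  [0, [50, -80, -70], 0],
  [0, [50, -80, -100], 0],
  [0, [50, -80, -136], 0],
  [0, [50, -80, -136], 0],
  [0, [50, -80, -136], 0],
])

```text
t: 1.52
ee_pos: [505.6, 165.4, 99.3]
orientation: [0.363, -3.115, 0.001]
ft_force: [-0.1, 0.1, 0.2]
width: 87.8
grasp_force: 0.0
```

```bash
python3 - <<'E'
from h import *
o=ctrl.get_obs();print(o["ee_pos"],o["ft_force"],o["moment"])
a=ctrl.get_image("scene");b=ctrl.get_image("top");cv2.imwrite("pics/s2.png",a);cv2.imwrite("pics/t2.png",b)
c=np.hstack([cv2.resize(a[150:260,200:310],(400,400),interpolation=cv2.INTER_CUBIC),cv2.resize(b[170:260,220:310],(400,400),interpolation=cv2.INTER_CUBIC)])
cv2.imwrite("pics/crop2.png",c)
E
```

```text
[505.60334307 165.42079223  99.26785521] [-0.08744825  0.09512654  0.18791997] [0.03917359 0.09555898 0.01986611]
```

View pics/crop2.png

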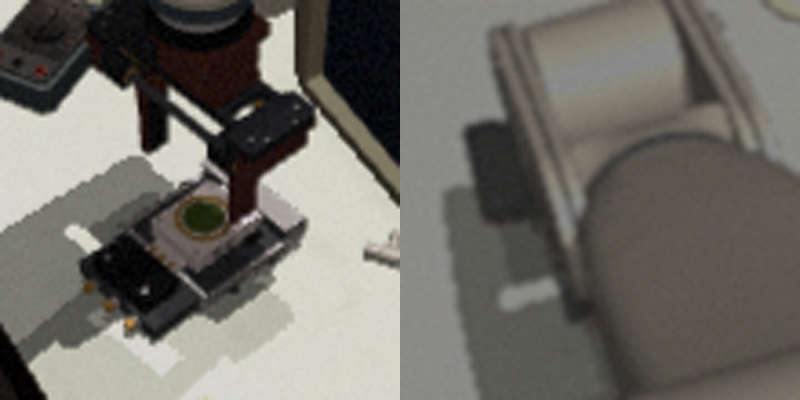

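The gripper straddles the carrier: right finger at (243,190), disc at (203,215) in the left crop. Going down.

>>> servo_tool([
  [0, [1.5, -1, -20], 0],
  [0, [1.5, -1, -35], 0],
  [0, [1.5, -1, -45], 0],
  [0, [1.5, -1, -55], 0],
  [0, [1.5, -1, -60], 0],
  [0, [1.5, -1, -62], 0],
  [0, [1.5, -1, -62], 0],
  [0, [1.5, -1, -62], 0],
])

```text
t: 2.28
ee_pos: [509.0, 165.1, 39.2]
orientation: [-0.364, 3.12, 0.0]
ft_force: [0.4, 0.1, -0.0]
width: 87.8
grasp_force: 0.0
```

>>> servo_tool([
  [0, [-1.5, -1, -2], 0],
  [0.3, [-1.5, -1, -2], 0],
  [0.3, [-1.5, -1, -2], 0],
  [0.35, [-1.5, -1, -2], 0],
  [0.35, [-1.5, -1, -2], 0],
])

```text
t: 2.7
ee_pos: [507.2, 164.0, 36.8]
orientation: [-0.364, 3.12, 0.0]
ft_force: [-0.2, -0.5, 0.7]
width: 64.8
grasp_force: 0.0
```

>>> servo_tool([
  [0.38, [0, 0, 0], 0],
  [0.42, [0, 0, 0], 0],
  [0.5, [0, 0, 0], 0],
  [0.5, [0, 0, 0], 0],
  [0.5, [0, 0, 0], 0],
  [0.5, [0, 0, 0], 0],
])

```text
t: 3.2
ee_pos: [507.2, 164.0, 36.7]
orientation: [-0.364, 3.12, 0.0]
ft_force: [-0.7, 0.1, 1.8]
width: 53.6
grasp_force: 30.0
```

>>> servo_tool([
  [0.5, [-1, -0.2, 0], 0],
  [0.5, [-2, -0.5, 0], 0],
  [0.5, [-3, -0.7, 0], 0],
  [0.5, [-4, -0.9, 0], 0],
  [0.5, [-5, -1.2, 0], 0],
  [0.5, [-5, -1.2, 0], 0],
  [0.5, [-5, -1.2, 0], 0],
])

```text
t: 3.78
ee_pos: [504.5, 163.4, 37.2]
orientation: [-0.363, 3.115, 0.001]
ft_force: [5.7, 2.3, -3.5]
width: 53.9
grasp_force: 30.0
```

>>> servo_tool([
  [0.5, [-1, -0.2, 0], 0],
  [0.5, [-1, -0.2, 0], 0],
  [0.5, [-1, -0.2, 0], 0],
  [0.5, [-1, -0.2, 0], 0],
])

```text
t: 4.12
ee_pos: [503.8, 163.2, 37.2]
orientation: [-0.364, 3.115, 0.001]
ft_force: [7.2, 0.9, -3.7]
width: 53.7
grasp_force: 30.0
```

>>> servo_tool([
  [0.5, [-1, -0.2, 0], 0],
  [0.5, [-2, -0.5, 0], 0],
  [0.5, [-3, -0.7, 0], 0],
  [0.5, [-3, -0.7, 0], 0],
  [0.5, [-3, -0.7, 0], 0],
])

```text
t: 4.53
ee_pos: [501.6, 162.7, 37.4]
orientation: [-0.363, 3.113, 0.002]
ft_force: [9.2, 1.2, -4.2]
width: 53.7
grasp_force: 30.0
```

>>> servo_tool([
  [0.5, [-1, -0.2, 0], 0],
  [0.5, [-2, -0.5, 0], 0],
  [0.5, [-2, -0.5, 0], 0],
  [0.5, [-2, -0.5, 0], 0],
])

```text
t: 4.87
ee_pos: [500.2, 162.4, 37.5]
orientation: [-0.363, 3.112, 0.002]
ft_force: [9.6, 0.3, -4.6]
width: 53.9
grasp_force: 30.0
```

>>> servo_tool([
  [0.5, [-1, -0.2, 0], 0],
  [0.5, [-2, -0.5, 0], 0],
  [0.5, [-2, -0.5, 0], 0],
  [0.5, [-2, -0.5, 0], 0],
])

```text
t: 5.2
ee_pos: [498.8, 162.0, 37.7]
orientation: [-0.363, 3.111, 0.002]
ft_force: [11.5, 1.1, -4.9]
width: 53.9
grasp_force: 30.0
```

>>> servo_tool([
  [0.5, [-1, -0.2, 0], 0],
  [0.5, [-1.5, -0.4, 0], 0],
  [0.5, [-1.5, -0.4, 0], 0],
  [0.5, [-1.5, -0.4, 0], 0],
])

```text
t: 5.53
ee_pos: [498.1, 161.9, 37.9]
orientation: [-0.363, 3.109, 0.003]
ft_force: [12.8, 1.5, -6.3]
width: 53.8
grasp_force: 30.0
```

>>> servo_tool([
  [0.5, [-1, -0.2, 0], 0],
  [0.5, [-1.5, -0.4, 0], 0],
  [0.5, [-1.5, -0.4, 0], 0],
  [0.5, [-1.5, -0.4, 0], 0],
])

```text
t: 5.87
ee_pos: [497.9, 161.8, 38.2]
orientation: [-0.363, 3.106, 0.003]
ft_force: [16.3, 2.8, -5.6]
width: 53.5
grasp_force: 30.0
```

The stop is felt at about 9.4 mm: motion ceased and the force rose more steeply. Now tip by lifting slowly, with the nose held by the slot.

>>> servo_tool([
  [0.5, [0, 0, 1], 0],
  [0.5, [0, 0, 2], 0],
  [0.5, [0, 0, 3], 0],
  [0.5, [0, 0, 4], 0],
  [0.5, [0, 0, 4], 0],
  [0.5, [0, 0, 4], 0],
])

```text
t: 6.37
ee_pos: [495.8, 161.3, 41.8]
orientation: [-0.363, 3.111, 0.002]
ft_force: [12.1, 1.8, -4.4]
width: 54.2
grasp_force: 30.0
```

>>> servo_tool([
  [0.5, [0, 0, 1], 0],
  [0.5, [0, 0, 2], 0],
  [0.5, [0, 0, 3], 0],
  [0.5, [0, 0, 3], 0],
  [0.5, [0, 0, 3], 0],
])

```text
t: 6.78
ee_pos: [495.8, 161.4, 44.9]
orientation: [-0.363, 3.111, 0.003]
ft_force: [9.7, 2.5, -3.3]
width: 54.0
grasp_force: 30.0
```

>>> servo_tool([
  [0.5, [0, 0, 1], 0],
  [0.5, [0, 0, 2], 0],
  [0.5, [0, 0, 3], 0],
  [0.5, [0, 0, 3], 0],
  [0.5, [0, 0, 3], 0],
])

```text
t: 7.2
ee_pos: [495.2, 161.2, 47.7]
orientation: [-0.363, 3.112, 0.002]
ft_force: [9.6, 2.1, -3.0]
width: 54.0
grasp_force: 30.0
```

```bash
python3 - <<'E'
from h import *
o=ctrl.get_obs();print(o["ee_pos"],o["ft_force"],o["moment"])
a=ctrl.get_image("scene");cv2.imwrite("pics/s3.png",a)
cv2.imwrite("pics/crop3.png",cv2.resize(a[170:260,210:300],(600,600),interpolation=cv2.INTER_CUBIC))
E
```

```text
[495.23115025 161.20870707  47.69306474] [ 9.55627511  2.07357488 -3.01021663] [ 0.48784711 -1.91730516  0.07111657]
```

View pics/crop3.png

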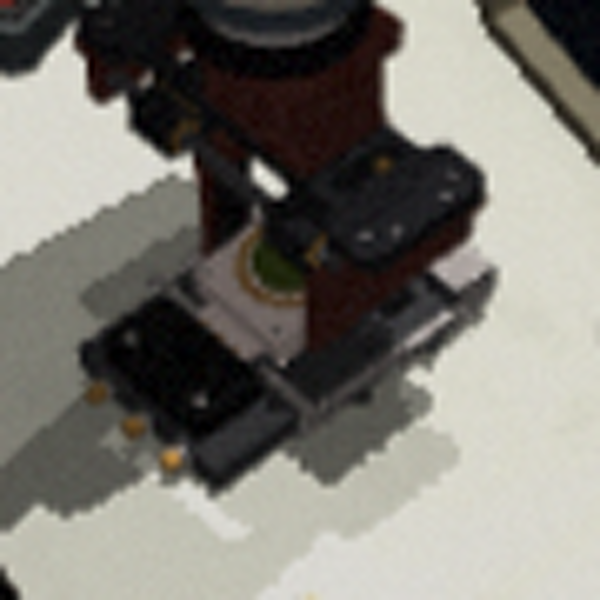

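Lift and forward shift match pivoting about the nose tip at about 0.18 rad, with low forces: tail is about 18 mm up (lip top is 13.5). I'll tip a touch more, then draw out along the tilt.

>>> servo_tool([
  [0.5, [0, 0, 1], 0],
  [0.5, [0, 0, 2], 0],
  [0.5, [0, 0, 2.5], 0],
  [0.5, [0, 0, 2.5], 0],
])

```text
t: 7.58
ee_pos: [494.1, 160.9, 49.3]
orientation: [-0.363, 3.114, 0.002]
ft_force: [9.9, 1.0, -11.0]
width: 53.3
grasp_force: 30.0
```

>>> servo_tool([
  [0.5, [1.5, 0.4, 0.3], 0],
  [0.5, [3, 0.7, 0.6], 0],
  [0.5, [4.5, 1.1, 0.9], 0],
  [0.5, [6, 1.4, 1.2], 0],
  [0.5, [7.5, 1.8, 1.6], 0],
  [0.5, [9, 2.1, 2], 0],
  [0.5, [9, 2.1, 2], 0],
])

```text
t: 8.17
ee_pos: [494.7, 160.9, 49.1]
orientation: [0.362, -3.109, 0.002]
ft_force: [-8.9, -0.0, -15.3]
width: 54.1
grasp_force: 30.0
```

```bash
python3 - <<'E'
from h import *
a=ctrl.get_image("scene");cv2.imwrite("pics/s4.png",a)
o=ctrl.get_obs();print(o["ee_pos"],o["ft_force"],o["moment"])
c=a[190:250,220:300]; c=np.clip(255*(c/255.)**.6,0,255).astype(np.uint8)
cv2.imwrite("pics/crop4.png",cv2.resize(c,(800,600),interpolation=cv2.INTER_CUBIC))
E
```

```text
[494.72389625 160.92169763  49.0903994 ] [ -8.41240652   1.47210841 -16.53976881] [ 0.28441421  1.21312447 -0.08297508]
```

View pics/crop4.png

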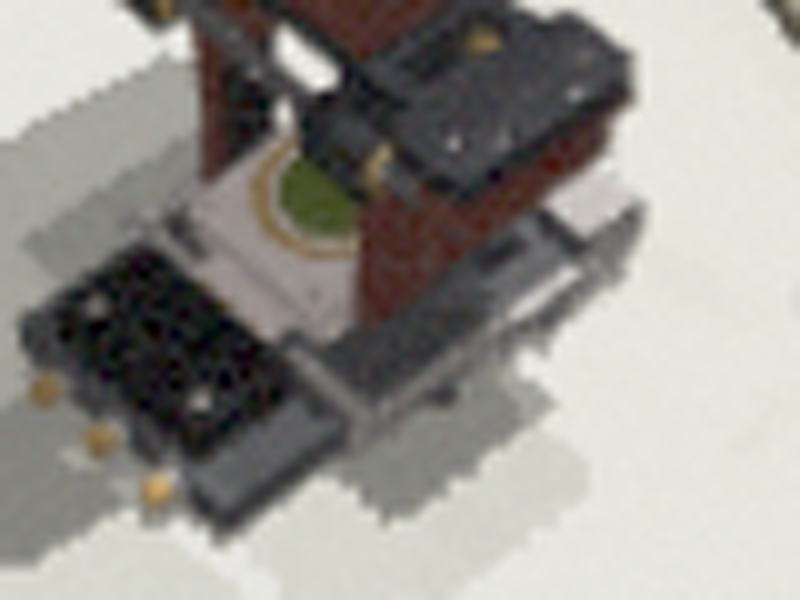

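```bash
cat >> h.py <<'E'
YAW=.232; O=np.array([507.4,163.9,20.]); 
Rf=np.array([[np.cos(YAW),-np.sin(YAW),0],[np.sin(YAW),np.cos(YAW),0],[0,0,1]])
def ony(n,uv,y):
    o,d=ray(n,uv); o=(o-O)@Rf; d=d@Rf; return o+d*((y-o[1])/d[:,1])[:,None]
E
python3 - <<'E'
from h import *
F=lambda x,y:[220+x/10-.45,190+y/10-.45]
S=lambda x,y:[215+x/5.3333-.4,185+y/5.3333-.4]
print("ref FL,FR,BL",ony("scene",[S(145,135)],27).round(1),ony("scene",[S(210,190)],-27).round(1),ony("scene",[S(303,130)],-27).round(1),"disc",ony("scene",[S(220,131)],0).round(1))
print("now FL",ony("scene",[F(190,208)],27).round(1),"left edge",ony("scene",[F(235,168),F(285,130)],27).round(1).tolist(),"FR",ony("scene",[F(345,335),F(310,300)],-27).round(1).tolist())
# green centroid-ish: visible left/bottom edges
for th in(0,.1,.2,.3):
    c,s=np.cos(th),np.sin(th); G=np.array([-12.9,29-2])  # pad centroid TCP-7..
    G=np.array([-12.9,49.1-20-7])
    out=[]
    for x,y,z in[(-28,27,18),(-28,-27,18),(0,27,18),(4,0,18),(-52,0,0),(-52,0,6),(52,0,0)]:
        dx,dz=x,z-10; out.append([G[0]+c*dx-s*dz,y,G[1]+s*dx+c*dz])
    out=np.array(out); p=proj("scene",out@Rf.T+O); print(th,((p-[220,190]+.45)*10).round().tolist()[:4],out[4:].round(1).tolist())
E
```

```text
ref FL,FR,BL [[-24.8  27.   15.6]] [[-27.2 -27.   20.5]] [[ 39.8 -27.   16. ]] disc [[ 4.5  0.  19.4]]
now FL [[-36.8  27.   23.1]] left edge [[-19.9, 27.0, 27.2], [-0.9, 27.0, 29.0]] FR [[-26.8, -27.0, 7.8], [-39.9, -27.0, 33.9]]
0 [[178.0, 199.0], [307.0, 311.0], [253.0, 149.0], [328.0, 196.0]] [[-64.9, 0.0, 12.1], [-64.9, 0.0, 18.1], [39.1, 0.0, 12.1]]
0.1 [[177.0, 207.0], [306.0, 318.0], [251.0, 150.0], [326.0, 196.0]] [[-63.6, 0.0, 7.0], [-64.2, 0.0, 12.9], [39.8, 0.0, 17.3]]
0.2 [[176.0, 215.0], [305.0, 326.0], [249.0, 152.0], [324.0, 197.0]] [[-61.9, 0.0, 2.0], [-63.1, 0.0, 7.8], [40.1, 0.0, 22.6]]
0.3 [[176.0, 221.0], [304.0, 333.0], [247.0, 154.0], [321.0, 198.0]] [[-59.6, 0.0, -2.8], [-61.4, 0.0, 2.9], [39.7, 0.0, 27.9]]
```

Edge ray-casting gives a tilt of about 0.17 and the nose rubbing on the slot ceiling (fz -15 N), so I've lifted slightly too much. I'll ease down a little and read the forces.

>>> servo_tool([
  [0.5, [0, 0, -1], 0],
  [0.5, [0, 0, -2], 0],
  [0.5, [0, 0, -2], 0],
  [0.5, [0, 0, -2], 0],
])

```text
t: 8.55
ee_pos: [497.9, 161.5, 48.8]
orientation: [0.364, -3.116, 0.002]
ft_force: [-3.8, -0.6, -4.7]
width: 53.6
grasp_force: 30.0
```

>>> servo_tool([
  [0.5, [1, 0.2, 0], 0],
  [0.5, [2, 0.5, 0.2], 0],
  [0.5, [3, 0.7, 0.4], 0],
  [0.5, [4, 0.9, 0.5], 0],
  [0.5, [4, 0.9, 0.5], 0],
])

```text
t: 8.97
ee_pos: [505.1, 163.3, 50.1]
orientation: [-0.364, 3.119, 0.0]
ft_force: [0.2, -0.5, -3.2]
width: 54.0
grasp_force: 30.0
```

>>> servo_tool([
  [0.5, [2, 0.5, 0.3], 0],
  [0.5, [4, 0.9, 0.6], 0],
  [0.5, [6, 1.4, 1], 0],
  [0.5, [8, 1.9, 1.4], 0],
  [0.5, [10, 2.3, 1.8], 0],
  [0.5, [10, 2.3, 1.8], 0],
])

```text
t: 9.47
ee_pos: [514.9, 165.6, 51.7]
orientation: [-0.364, 3.12, 0.0]
ft_force: [0.1, -0.2, -1.5]
width: 53.9
grasp_force: 30.0
```

Free: only the weight is left on the sensor. Lifting clear, then over to the tray (centre about (469,-169), long axis at -1.305 rad, so turn about -88°).

>>> servo_tool([
  [0.5, [4, 1, 2], 0],
  [0.5, [7, 1.7, 5], 0],
  [0.5, [7, 1.7, 15], 0],
  [0.5, [7, 1.7, 30], 0],
  [0.5, [7, 1.7, 45], 0],
  [0.5, [7, 1.7, 60], 0],
  [0.5, [5, -13, 65], -5],
  [0.5, [2, -33, 65], -11],
  [0.5, [-2, -58, 65], -17],
  [0.5, [-5, -83, 65], -23],
])

```text
t: 10.3
ee_pos: [509.1, 81.9, 117.6]
orientation: [0.272, 3.129, 0.0]
ft_force: [-0.2, 0.0, -2.1]
width: 53.6
grasp_force: 30.0
```

>>> servo_tool([
  [0.5, [-4, -25, 0], -6],
  [0.5, [-8, -50, 0], -12],
  [0.5, [-12, -75, 0], -18],
  [0.5, [-16, -100, 0], -24],
  [0.5, [-20, -125, 0], -30],
  [0.5, [-24, -150, 0], -36],
  [0.5, [-28, -175, 0], -42],
  [0.5, [-32, -200, 0], -48],
  [0.5, [-36, -225, 0], -54],
  [0.5, [-40, -240, 0], -60],
])

```text
t: 11.13
ee_pos: [469.3, -159.8, 117.5]
orientation: [1.802, 2.571, 0.0]
ft_force: [0.1, -0.1, -0.9]
width: 54.0
grasp_force: 30.0
```

>>> servo_tool([
  [0.5, [-1, -8, 0], -5],
  [0.5, [-1, -12, 0], -5.1],
  [0.5, [-1, -12, 0], -5.1],
  [0.5, [-1, -12, 0], -5.1],
  [0.5, [-1, -12, 0], -5.1],
])

```text
t: 11.55
ee_pos: [468.2, -169.0, 116.7]
orientation: [-1.905, -2.498, -0.0]
ft_force: [-0.5, 0.3, -1.8]
width: 53.7
grasp_force: 30.0
```

```bash
python3 - <<'E'
from h import *
a=ctrl.get_image("scene");cv2.imwrite("pics/s5.png",a)
o=ctrl.get_obs();R=cv2.Rodrigues(np.array(o["orientation"]))[0];print(o["ee_pos"],np.arctan2(R[1,1],R[0,1]),o["ft_force"])
c=a[210:370,230:390]
cv2.imwrite("pics/crop5.png",cv2.resize(c,(600,600),interpolation=cv2.INTER_CUBIC))
E
```

```text
[ 468.23367097 -168.95480943  116.61091157] 0.2676134166009275 [ 0.8383405  -0.5322333  -2.80176621]
```

View pics/crop5.png

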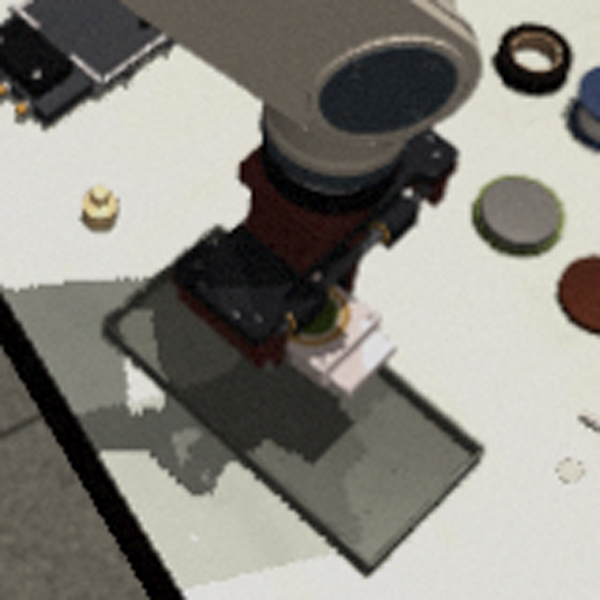

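The carrier hangs over the tray, disc up, tail at (360,350), with the knob and fixture undisturbed. Lowering slowly.

>>> servo_tool([
  [0.5, [0, 0, -20], 0],
  [0.5, [0, 0, -40], 0],
  [0.5, [0, 0, -58], 0],
  [0.5, [0, 0, -70], 0],
  [0.5, [0, 0, -78], 0],
  [0.5, [0, 0, -82], 0],
  [0.5, [0, 0, -84], 0],
  [0.5, [0, 0, -84], 0],
  [0.5, [0, 0, -84], 0],
])

```text
t: 12.35
ee_pos: [468.6, -169.7, 33.0]
orientation: [1.907, 2.495, 0.0]
ft_force: [1.4, -0.5, -1.4]
width: 53.7
grasp_force: 30.0
```

>>> servo_tool([
  [0.5, [0, 0, -1], 0],
  [0.5, [0, 0, -2], 0],
  [0.5, [0, 0, -3], 0],
  [0.5, [0, 0, -4], 0],
  [0.5, [0, 0, -5], 0],
  [0.5, [0, 0, -6], 0],
  [0.5, [0, 0, -6], 0],
  [0.5, [0, 0, -6], 0],
])

```text
t: 13.02
ee_pos: [468.1, -169.6, 26.4]
orientation: [-1.908, -2.496, 0.0]
ft_force: [-0.3, 0.4, -1.6]
width: 53.7
grasp_force: 30.0
```

>>> servo_tool([
  [0.5, [0, 0, -1], 0],
  [0.5, [0, 0, -2], 0],
  [0.5, [0, 0, -3], 0],
  [0.5, [0, 0, -4], 0],
  [0.5, [0, 0, -4], 0],
  [0.5, [0, 0, -4], 0],
])

```text
t: 13.52
ee_pos: [468.7, -169.9, 22.7]
orientation: [1.908, 2.495, 0.001]
ft_force: [1.2, -2.3, 4.2]
width: 53.5
grasp_force: 30.0
```

Nose has touched. Keep lowering so that it turns flat in the pads.

>>> servo_tool([
  [0.5, [0, 0, -1], 0],
  [0.5, [0, 0, -2], 0],
  [0.5, [0, 0, -2], 0],
  [0.5, [0, 0, -2], 0],
])

```text
t: 13.85
ee_pos: [468.5, -169.7, 20.5]
orientation: [1.908, 2.495, 0.0]
ft_force: [1.6, -2.7, 2.9]
width: 53.6
grasp_force: 30.0
```

>>> servo_tool([
  [0.5, [0, 0, -1], 0],
  [0.5, [0, 0, -2], 0],
  [0.5, [0, 0, -2], 0],
  [0.5, [0, 0, -2], 0],
])

```text
t: 14.18
ee_pos: [468.4, -169.7, 18.8]
orientation: [1.908, 2.495, 0.0]
ft_force: [0.6, -1.7, 9.0]
width: 54.0
grasp_force: 30.0
```

>>> servo_tool([
  [0.5, [0, 0, -1], 0],
  [0.5, [0, 0, -1], 0],
  [0.5, [0, 0, -1], 0],
])

```text
t: 14.43
ee_pos: [468.4, -169.7, 18.7]
orientation: [1.907, 2.495, 0.0]
ft_force: [-1.8, -1.6, 21.4]
width: 54.3
grasp_force: 30.0
```

```bash
python3 - <<'E'
from h import *
a=ctrl.get_image("scene")
o=ctrl.get_obs();print(o["ee_pos"],o["ft_force"],o["moment"])
c=a[260:340,280:370]
cv2.imwrite("pics/crop6.png",cv2.resize(c,(675,600),interpolation=cv2.INTER_CUBIC))
E
```

```text
[ 468.41091545 -169.71587124   18.68119062] [-2.7634562  -0.76529975 22.09708956] [-0.11781149  0.5461589  -0.01015017]
```

View pics/crop6.png

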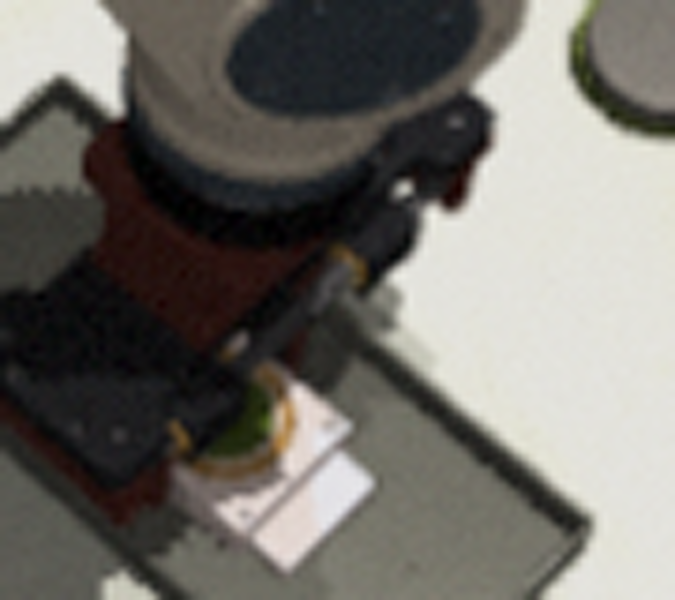

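It is seated: the force jumps with no further descent, and the tail lies on the floor at (310,520). I relieve the press, open partially (tray walls), then lift away.

>>> servo_tool([
  [0.5, [0, 0, 0.7], 0],
  [0.5, [0, 0, 0.7], 0],
  [0.36, [0, 0, 0.7], 0],
  [0.3, [0, 0, 0.7], 0],
  [0.22, [0, 0, 0.7], 0],
  [0.22, [0, 0, 0.7], 0],
  [0.22, [0, 0, 0.7], 0],
  [0.22, [0, 0, 0.7], 0],
])

```text
t: 15.15
ee_pos: [467.9, -169.5, 17.9]
orientation: [-1.908, -2.495, 0.0]
ft_force: [-0.6, 0.7, -0.2]
width: 68.6
grasp_force: 0.0
```

>>> servo_tool([
  [0.22, [0, 0, 3], 0],
  [0.22, [0, 0, 10], 0],
  [0.22, [0, 0, 25], 0],
  [0.22, [0, 0, 50], 0],
  [0.22, [0, 0, 85], 0],
  [0.22, [0, 0, 120], 0],
  [0.22, [0, 0, 155], 0],
  [0.22, [-30, 0, 185], 0],
  [0.22, [-60, 0, 185], 0],
  [0.22, [-60, 0, 185], 0],
])

```text
t: 15.98
ee_pos: [404.2, -168.9, 204.8]
orientation: [-1.908, -2.495, 0.001]
ft_force: [-0.8, 0.2, -1.4]
width: 68.7
grasp_force: 0.0
```

```bash
python3 - <<'E'
from h import *
a=ctrl.get_image("scene")
o=ctrl.get_obs();print(o["ee_pos"],o["ft_force"],o["t"])
c=a[180:370,200:390]
cv2.imwrite("pics/crop7.png",cv2.resize(c,(600,600),interpolation=cv2.INTER_CUBIC))
E
```

```text
[ 406.12796322 -169.32263811  204.4056925 ] [ 0.11838605 -0.38126252  0.1707635 ] 16.0333
```

View pics/crop7.png

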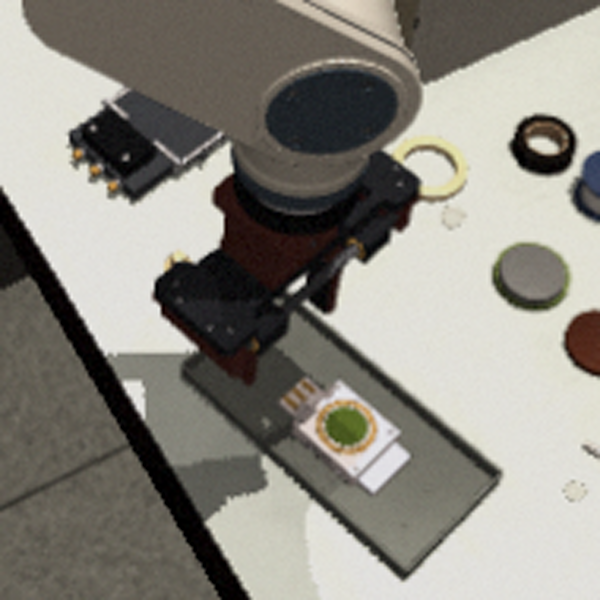

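The carrier (disc at 347,425) lies flat inside the tray, disc up, with the gripper clear. The knob, ring and empty fixture are undisturbed.

```bash
python3 -c "
from workcell import ctrl
print(ctrl.close_job())"
```

```text
the job is handed in; nothing more can be done
None
```

The carrier is out of the fixture and lying flat, specimen side up, in the grey tray; the job was handed in at about 16 s, and the nose rubbed the slot ceiling while drawing out (about 17 N at the wrist), so I eased it down to free it.

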